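# Hook the sheet clamp's return spring onto its anchor post with the spring puller

### The job

Take the orange spring puller from its wooden block, put its steel pin into the eye of the sheet clamp's return spring, and stretch the spring just far enough that its hook passes the brass anchor post; bring the hook sideways gently against the post, feeling for it because the post may be clamped anywhere along its slot, and ease the spring back until the hook hangs on the post. Use only the puller on the spring, do not overstretch it, force it against the post or let it fly back, and do not knock the other things about. Then stand the puller back in its block and let go.

Things in the scene. Friction and masses are not known exactly. Their poses are not given: they have to be found in the camera images.
- puller: Spring puller standing in its block. Origin at the pin's tip, z up its axis. Steel pin 6 mm thick, z 0 to 30 mm (nose tapered over the lowest 5 mm); dark collar 34 mm across, z 30 to 35; orange handle 22 x 22 mm, z 35 to 89, flats facing x and y. About 0.16 kg. Grip the handle firmly (some 50 N) from above near z = 61 mm: the spring pulls well below the fingers.
- puller_block: Fixed wooden block 75 x 75 x 40 mm, origin under its centre; one upright round hole, 15 mm wide and 34 mm deep, in the middle of its top. The puller stands with its pin in the hole and its collar flat on the top, so that its tip is then 10 mm above the table.
- block_hole (a point): Centre of the hole's mouth, on top of the block (40 mm above the table).
- clamp_unit: Fixed sheet clamp unit: grey base plate 250 (x) x 130 (y) x 12 mm, origin under its centre, z up. Its x axis points from the clamp pillar (with a steel stud at x = -95 mm and a red ball; nothing higher than 90 mm) to the anchor post. The spring lies level, its axis 50 mm above the table.
- anchor_block: Dark steel block 38 (x) x 60 (y) x 18 mm, fixed on the base plate at the clamp unit's x = +47 mm, same axes; origin at the centre of its underside (12 mm above the table). The brass post, 8 mm thick, top 60 mm above the table, is clamped tight in its slot at x = 0 and y anywhere from -20 to +20 mm: y is not given, find it by feel or camera.
- spring: Return spring. Origin at the stud about which it swings in the level plane (stays where left; -0.5 to 0.4 rad), 50 mm above the table; x along the spring to its hook, z up. Its yaw relative to the clamp unit is its swing, at first -0.34 to -0.18 rad, where its lip may still catch the post if pulled straight. Coil 19 mm across, flat eye, shank of 4 mm wire (y = 0), hook.
- hook (a joint): Stretch of the spring in m: 0 slack, grows as the eye is pulled away from the stud (eye centre 84 mm + stretch from it). Pull = 2.5 N + 0.2 N per mm (8.5 N at 30 mm, 11.5 N at 45 mm). The lip clears the post's far side from 38 to 40 mm on; hung on the post it reads 30 to 32 mm. Work within 48 mm; more than 55 mm ruins the spring.
- hook_notch (a point): Where the post's axis lies when hung mid-notch: 28 mm in x and 8 mm in y beyond the eye centre; axes as the spring's. Notch 12 mm wide between shank (y = -8) and lip (y = +8), open to -x; its end bar's centre line is at x = +6, and the lip's end at x = -3. Brought from the -y side, stretched past the post, the shank meets the post when the post is at y = -2 here.
- spring_eye (a point): Centre of the eye for the puller's pin: level ring, hole 14 mm wide, wire 4 mm thick, 50 mm above the table; axes as the spring's.
- dish: Bystander: one white dish, 156 mm wide, 20 mm tall.
- oil_bottle: Bystander: yellow oil bottle with red cap, 44 mm wide, 100 mm tall.
- core: Bystander: cardboard roll core standing up, 60 mm wide, 60 mm tall.
- wrench: Bystander: wrench lying flat, 150 mm long.
- screwdriver: Bystander: screwdriver with blue handle lying flat.
There are look-alikes about, which are no part of the job. Of the things that look like the puller_block, take the one that is farthest from the robot's base at the start.

How it is judged:
By the outcome, as a careful person would: the job done as asked, in the order asked, and still so for the second after the job is handed in, with the robot touching nothing.
It also fails if it takes over 72 s, if anything falls off the work surface, if the arm or the gripper's body presses on something with over 40 N, if the wrist force passes 120 N, or if a joint passes its speed limit or range.

### The arm

A 6-joint arm with a two-finger parallel gripper is mounted at the origin on the work surface. World frame = base frame: x ahead of the robot, y to its left, z up, the work surface at z = 0. Lengths are in m, angles in rad, forces in N, time in s.
With the tool pointing down it reaches from about 0.3 to 0.775 m from the base axis. Payload 14.6 kg.
Tool frame: the origin (TCP) lies midway between the tips of the shut fingers; the grasp point (between the pads) lies 19 mm behind it (ctrl.hold_point_z is the distance from the TCP to the grasp point, in m); z points along the fingers, x is the direction in which the jaws open and shut, and the axes are right-handed (so a half turn about z gives the same grasp; the last joint's range is limited). The gripper opens to 94 mm and grips with 3 to 60 N. Pads are 16 mm wide; open, the fingers measure 119 mm over their backs; the gripper's body (75 mm by 177 mm) begins 78 mm behind the grasp point.
Start: joints at [1.259, 0.3, 1.521, -0, 1.321, -0.067], TCP at [0.133, 0.534, 0.205] pointing down, gripper open.
Joint ranges: [-3.03, 3.03], [-0.79, 2.21], [0.23, 2.52], [-1.04, 4.18], [0, 3.07], [-2.55, 2.55]. Speed limits (rad/s): [2.22, 2.22, 2.57, 3.14, 3.14, 3.14].

### API

Orientations are given as [roll, pitch, yaw] about the fixed x, y, z axes, in that order (R = Rz(yaw) Ry(pitch) Rx(roll)).
In Python, from station import ctrl, viewer, ticket, nets gives the robot as it stands.
- The arm moves only by the tool carry_out, never from a script. Its argument "commands" is one flat list of numbers, 7 for each row, row after row: the closure, from -1 (fully open) to 1 (shut), so that 0 is half open, then the shift along the world's x, y, z in cm, then the turn, a rotation vector about the world's x, y, z in rad. In form: [gripper, tx, ty, tz, ax, ay, az, gripper, tx, ty, tz, ax, ay, az, ...]. A call has 1 to 12 rows; each row is the pose to reach, as a shift and turn from the pose measured when the call began; what a row does not reach only later rows make up. A row lasts 1/12 s, in which the tool goes at most 41.7 mm and 7.16 degrees, less where a joint would pass 70% of its speed; a pose out of reach is approached as far as the arm can. A call with a gripper value outside its range is refused whole. The fingers move at their own pace and stop on an object; "force" is the grip in N (left out, the last holds). Time passes only in rows, so rows that repeat a pose let the fingers close. It gives the time, the measured TCP pose, the force and the opening at its end, in the units of the state.
- ctrl.get_obs(): the state, without advancing time (a new reading comes with each control period).
- viewer.camera(name): name is "side" or "top"; returns (picture, depth): 480x640x3 uint8, blue, green, red; 480x640 float32, m along the optical axis (not along the pixel's ray), 0 where there is no reading.
- viewer.camera_info(name): a dict with "fx", "fy", "cx", "cy" (pixels), "D" ([k1, k2, p1, p2, k3] as OpenCV has them; the pictures are not rectified), "R" (3x3) and "t" (3): a world point X has camera coordinates R X + t. Camera axes: x right, y down, z forward; pixel columns grow to the right and rows downward; lengths in m; the calibration is good to about 2 mm. A picture is of the moment at which its call begins. camera_info takes no time and is no camera call.
- ticket.hand_in(): hands the job in, once; it reports no verdict.
Trained networks look in the newest picture that a camera, given by its name, has taken for a name from the list of things; names that differ only in an ending like _2 or _b are one class to them, and where a whole thing is asked for, a point or a joint stands for the part that bears it (a point fixed in the world has none). Each returns a list of dicts, best first, with "confidence" (0 to 1); they miss things now and then, are a little off and sometimes report something else, mostly with a low value. They report only what shows in the picture. A call takes as long as a camera call. They do not tell look-alikes from the thing itself.
- nets.silhouettes(camera, thing): "region" (480x640 bool, what is visible of it) and "extent" ([left, top, right, bottom] in pixels, round what is visible of it).
The state is a dict: "time_s": time; "qpos": joint angles; "joint_vel": joint speeds; "tau": joint torques, N m; "ee_pos": TCP position; "eef_rot": TCP orientation; "force": force on the tool from outside, world axes, zero at the start; "moment": the same for the moment, N m; "grip_width": finger opening in m.
Only numpy, scipy, OpenCV 4.12 (cv2) and the standard library are available. Lean on these libraries where they do the work, as an engineer would, in place of code of your own. Each camera call takes 0.05 s, during which the arm holds its last target. There are 200 camera calls.

## Working session

There is one attempt and no reset: what is moved stays moved. The work goes in short steps, Python scripts to look and compute and a tool call to move; the robot and the scene stay as the last step left them, time stands still between calls to the robot, and variables do not carry over. Pictures are saved under pics/ and viewed, about 8 in all and at most 12, crops included, and the job is handed in when it is done.

Besides the shell and the picture viewer there is one more tool, called after "Call:" by a JSON object that holds its "fn" and its "kwargs", one argument or row to a line. carry_out: Moves the arm, as the interface text tells. Its arguments: {"type":"object","properties":{"commands":{"type":"array","items":{"type":"number"}},"force":{"type":"number"}},"required":["commands"]}

```bash
mkdir -p pics; ls
cat > h.py <<'E'
import numpy as np, cv2
from station import ctrl, viewer, ticket, nets
def px2ray(cam,uv):
    i=viewer.camera_info(cam);K=np.array([[i['fx'],0,i['cx']],[0,i['fy'],i['cy']],[0,0,1.]])
    n=cv2.undistortPoints(np.array(uv,float).reshape(-1,1,2),K,np.array(i['D'],float)).reshape(-1,2)
    R=np.array(i['R']);t=np.array(i['t']).ravel()
    return -R.T@t, np.c_[n,np.ones(len(n))]@R, R, t   # origin, rays (depth 1)
def at_z(cam,uv,z):
    o,d,_,_=px2ray(cam,uv); return o+d*((z-o[2])/d[:,2])[:,None]
def cloud(cam,depth,mask):
    v,u=np.nonzero(mask&(depth>0)); o,d,_,_=px2ray(cam,np.c_[u,v]); return o+d*depth[v,u][:,None]
def proj(cam,X):
    i=viewer.camera_info(cam);K=np.array([[i['fx'],0,i['cx']],[0,i['fy'],i['cy']],[0,0,1.]])
    return cv2.projectPoints(np.array(X,float).reshape(-1,1,3),cv2.Rodrigues(np.array(i['R']))[0],np.array(i['t'],float),K,np.array(i['D'],float))[0].reshape(-1,2)
E
python3 - <<'E'
from h import *
for c in ['top','side']:
    p,d=viewer.camera(c); cv2.imwrite(f'pics/{c}0.png',p); np.save(f'pics/{c}0d.npy',d)
    i=viewer.camera_info(c); print(c,i['fx'],(-np.array(i['R']).T@np.array(i['t']).ravel()).round(3))
    for th in ['puller','puller_block','clamp_unit','anchor_block','spring','core','oil_bottle']:
        for r in nets.silhouettes(c,th)[:4]:
            m=r['region']; X=cloud(c,d,m)
            print(c,th,round(r['confidence'],2),np.array(r['extent']).round(),m.sum(),np.median(X,0).round(3) if len(X) else '',np.percentile(X[:,2],98).round(3) if len(X) else '')
print(ctrl.get_obs())
E
```

```text
pics
top 534.5999359697506 [0.44  0.012 1.113]
top puller 0.84 [182. 232. 198. 250.] 270 [0.494 0.272 0.088] 0.101
top puller_block 0.76 [179. 299. 234. 348.] 1681 [0.337 0.264 0.039] 0.044
top puller_block 0.59 [172. 217. 222. 266.] 1224 [0.49  0.268 0.04 ] 0.044
top puller_block 0.55 [239. 237. 284. 283.] 1396 [0.459 0.144 0.04 ] 0.044
top clamp_unit 0.94 [317. 160. 447. 236.] 7185 [ 0.573 -0.117  0.013] 0.064
top anchor_block 0.67 [352. 179. 367. 209.] 552 [ 0.582 -0.058  0.03 ] 0.059
top spring 0.86 [391. 180. 428. 203.] 328 [ 0.584 -0.158  0.054] 0.061
top core 0.9 [142. 149. 176. 179.] 737 [0.66  0.345 0.044] 0.063
top oil_bottle 0.76 [234. 138. 258. 165.] 488 [0.669 0.165 0.069] 0.102
top oil_bottle 0.57 [385. 181. 430. 198.] 33 [ 0.577 -0.172  0.054] 0.06
side 451.9329152972639 [ 0.177 -0.854  0.736]
side puller 0.64 [284. 192. 292. 206.] 137 [0.489 0.269 0.072] 0.099
side puller_block 0.83 [275. 202. 303. 224.] 517 [0.485 0.251 0.036] 0.044
side puller_block 0.64 [221. 213. 254. 238.] 693 [0.335 0.247 0.037] 0.043
side puller_block 0.6 [277. 224. 306. 250.] 770 [0.453 0.125 
[... 571 characters left out ...]
0.585 -0.151  0.056] 0.062
{'time_s': 0.8, 'qpos': array([ 1.25938933e+00,  2.99914856e-01,  1.52104014e+00,  4.26723536e-05,
        1.32067980e+00, -6.65979854e-02]), 'joint_vel': array([ 3.97399083e-04,  4.83418991e-05,  1.94189678e-04,  5.67196961e-04,
       -4.91421366e-04,  1.10297219e-03]), 'tau': array([ 3.38983002e-03, -5.31658101e+01, -3.52893305e+01,  7.09146657e-02,
        2.14946660e-02,  3.00188674e-06]), 'ee_pos': array([0.13328861, 0.53358354, 0.20542043]), 'eef_rot': array([-3.14154860e+00,  3.92962241e-05,  1.32597676e+00]), 'force': array([ 0.65997847, -0.27395431,  0.28887424]), 'moment': array([-0.01462003, -0.04391444, -0.02464733]), 'grip_width': 0.09378605759418976}
```

View pics/top0.png

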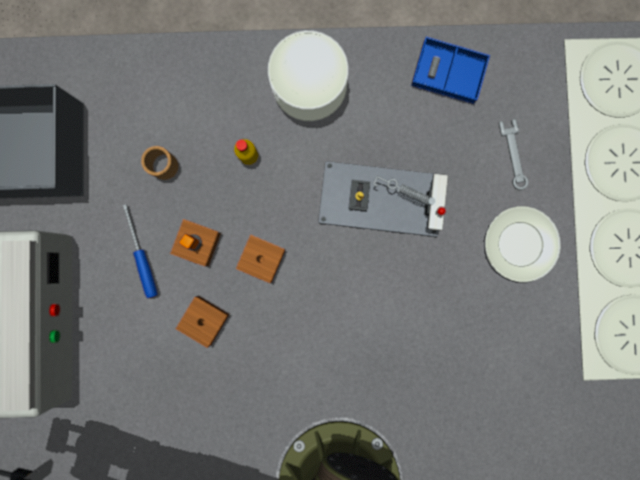

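View pics/side0.png

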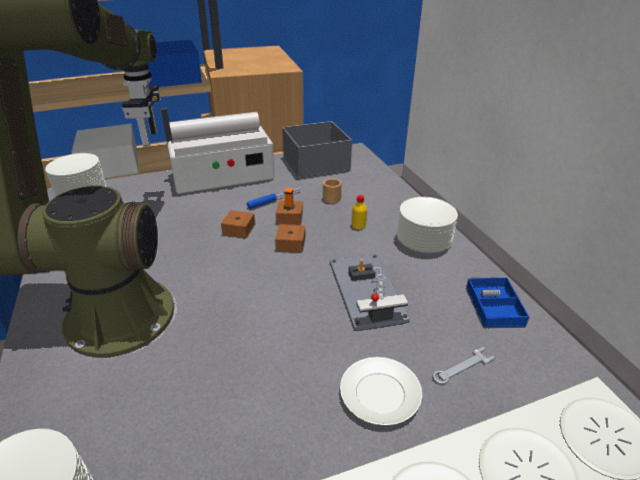

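The top view shows three wooden blocks: (195,243), (261,260) and (203,322). The block at (195,243) carries the puller and lies about 0.56 m from the base, against 0.48 and 0.43 for the others, so it is the farthest and the one meant. I'll measure it and confirm with a crop.

Run:
```python
from h import *
p=cv2.imread('pics/top0.png'); d=np.load('pics/top0d.npy')
M=np.zeros((480,640),bool)
def win(l,t,r,b,zl,zh):
    m=M.copy(); m[t:b,l:r]=1; X=cloud('top',d,m); return X[(X[:,2]>zl)&(X[:,2]<zh)]
def rect(n,X):
    r=cv2.minAreaRect(X[:,:2].astype(np.float32)); print(n,len(X),np.round(r[0],4),np.round(r[1],4),round(r[2],2),'z',np.median(X[:,2]).round(4))
rect('plate',win(310,150,455,245,.007,.018))
rect('block',win(165,212,228,272,.034,.046))
rect('handle',win(165,212,228,272,.09,.11))
rect('collar?',win(165,212,228,272,.046,.09))
rect('anchor',win(343,172,374,216,.025,.036))
rect('post',win(343,172,374,216,.045,.07))
X=win(370,165,436,215,.04,.066); print('spring z',np.percentile(X[:,2],[5,50,95]))
X=win(340,165,436,215,.02,.1)
a=cv2.resize(p[160:240,310:455],None,fx=5.3,fy=5.3,interpolation=cv2.INTER_CUBIC)
b=cv2.resize(p[212:272,165:290],None,fx=3,fy=3,interpolation=cv2.INTER_CUBIC)
o=np.zeros((600,800,3),np.uint8); o[:a.shape[0],:a.shape[1]]=a[:,:800]; o[424:424+176,:b.shape[1]]=b[:176]
cv2.imwrite('pics/crop1.png',o)
```

```text
plate 5768 [ 0.5763 -0.103 ] [0.1698 0.2616] 1.64 z 0.0121
block 1156 [0.4951 0.2783] [0.0767 0.0751] 68.43 z 0.0401
handle 148 [0.4953 0.2783] [0.0235 0.0229] 55.52 z 0.098
collar? 82 [0.4851 0.288 ] [0.0288 0.058 ] 42.24 z 0.0641
anchor 454 [ 0.5834 -0.0586] [0.0381 0.061 ] 81.79 z 0.03
post 20 [ 0.5917 -0.0707] [0.007  0.0408] 41.64 z 0.0592
spring z [0.04660846 0.05672009 0.06368247]
```

View pics/crop1.png

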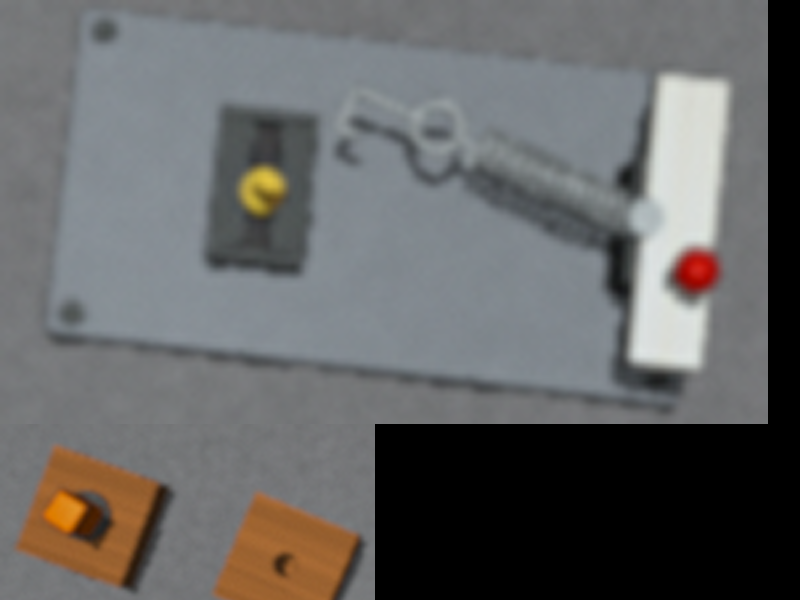

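Run:
```python
from h import *
f=lambda c,z: at_z('top',[(310+c[0]/5.3-.4,160+c[1]/5.3-.4)],z)[0]
A=f((83,12),.012);B=f((50,337),.012);C=f((675,407),.012)
x=B-C; print('plate yaw',np.degrees(np.arctan2(x[1],x[0])),np.degrees(np.arctan2(*(A-B)[[1,0]]))+90,'len',np.linalg.norm(x),np.linalg.norm(A-B))
cen=(A+C)/2; print('centre',cen)
S=f((645,217),.056); P=f((262,190),.06); E=f((438,124),.052); H=f((352,105),.052)
yaw=np.arctan2(x[1],x[0]); R=np.array([[np.cos(yaw),np.sin(yaw)],[-np.sin(yaw),np.cos(yaw)]])
for n,q in dict(S=S,P=P,E=E,H=H).items(): print(n,q.round(4),'clamp frame',(R@(q-cen)[:2]).round(4))
print(np.linalg.norm((E-S)[:2]), np.arctan2(*(E-S)[[1,0]])-yaw)
p=cv2.imread('pics/top0.png');h=cv2.cvtColor(p,cv2.COLOR_BGR2HSV)[225:262,175:205]
m=(h[...,1]>200)&(h[...,2]>200)&(h[...,0]<20)
v,u=np.nonzero(m);X=at_z('top',np.c_[u+175,v+225],.099);r=cv2.minAreaRect(X[:,:2].astype(np.float32));print(m.sum(),r)
v,u=np.nonzero(M) if 0 else (0,0)
```

```text
plate yaw 81.98540566511029 82.65796702113177 len 0.24518025306698993 0.12868513806978354
centre [ 0.57518034 -0.10515305  0.012     ]
S [ 0.5639 -0.2008  0.056 ] clamp frame [-0.0963 -0.0021]
P [ 0.5775 -0.0569  0.06  ] clamp frame [0.0481 0.0044]
E [ 0.6018 -0.1247  0.052 ] clamp frame [-0.0156 -0.0291]
H [ 0.6099 -0.0925  0.052 ] clamp frame [ 0.0174 -0.0326]
0.08499501486739644 -0.3228252242510168
88 ((0.494805246591568, 0.277354896068573), (0.017550647258758545, 0.017822956666350365), 55.32744598388672)
```

Call:
{"fn": "carry_out", "kwargs": {
  "commands": [-1,12,-8.5,0,0,0,-0.12,-1,36.2,-25.6,0,0,0,-0.36,-1,36.2,-25.6,0,0,0,-0.36,-1,36.2,-25.6,0,0,0,-0.36,-1,36.2,-25.6,0,0,0,-0.36,-1,36.2,-25.6,0,0,0,-0.36,-1,36.2,-25.6,0,0,0,-0.36,-1,36.2,-25.6,0,0,0,-0.36,-1,36.2,-25.6,0,0,0,-0.36,-1,36.2,-25.6,0,0,0,-0.36,-1,36.2,-25.6,-4,0,0,-0.36,-1,36.2,-25.6,-6,0,0,-0.36]
}}

```text
time_s: 1.8
ee_pos: [0.4983, 0.2748, 0.1443]
eef_rot: [3.14, -0.001, 0.962]
force: [0.2, -0.0, -0.9]
grip_width: 0.094
```

Call:
{"fn": "carry_out", "kwargs": {
  "commands": [-1,-0.3,0.3,0,0,0,0,-1,-0.3,0.3,-2.5,0,0,0,-1,-0.3,0.3,-5,0,0,0,-1,-0.3,0.3,-7.5,0,0,0,-1,-0.3,0.3,-9.2,0,0,0,-1,-0.3,0.3,-9.2,0,0,0,-1,-0.3,0.3,-9.2,0,0,0]
}}

```text
time_s: 2.38
ee_pos: [0.4951, 0.2786, 0.0534]
eef_rot: [3.14, -0.001, 0.963]
force: [0.5, 0.5, 0.0]
grip_width: 0.0943
```

Run:
```python
from h import *
p,d=viewer.camera('side'); cv2.imwrite('pics/s1.png',cv2.resize(p[120:270,200:400],None,fx=4,fy=4,interpolation=cv2.INTER_CUBIC))
print(ctrl.get_obs()['force'],ctrl.get_obs()['ee_pos'])
```

```text
[-0.28052202  0.08485197  0.40469305] [0.49563691 0.27869552 0.0541664 ]
```

View pics/s1.png

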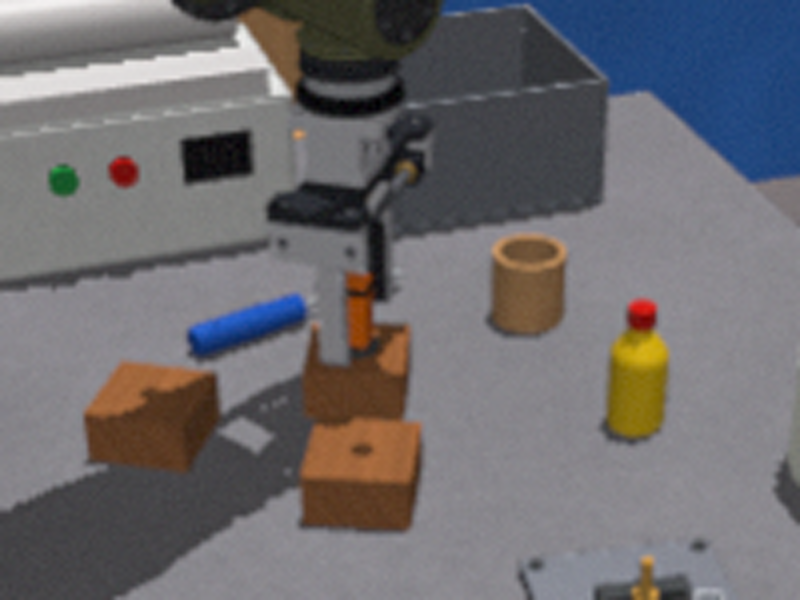

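The fingers straddle the orange handle at (358,310), above the farthest block. Gripping it now.

Call:
{"fn": "carry_out", "kwargs": {
  "commands": [1,0,0,0,0,0,0,1,0,0,0,0,0,0,1,0,0,0,0,0,0,1,0,0,0,0,0,0,1,0,0,0,0,0,0,1,0,0,0,0,0,0,1,0,0,0,0,0,0,1,0,0,0,0,0,0,1,0,0,0,0,0,0,1,0,0,0,0,0,0],
  "force": 50
}}

```text
time_s: 3.27
ee_pos: [0.4956, 0.2787, 0.0541]
eef_rot: [3.14, -0.003, 0.963]
force: [-0.1, -0.3, -0.3]
grip_width: 0.0305
```

Call:
{"fn": "carry_out", "kwargs": {
  "commands": [1,0,0,0,0,0,0,1,0,0,1,0,0,0,1,0,0,2,0,0,0,1,0,0,3.5,0,0,0,1,0,0,5,0,0,0,1,0,0,7,0,0,0,1,0,0,9,0,0,0,1,0,0,10,0,0,0,1,0,0,10,0,0,0]
}}

```text
time_s: 4.02
ee_pos: [0.4965, 0.2791, 0.1571]
eef_rot: [3.137, -0.007, 0.963]
force: [-0.0, -0.3, -1.9]
grip_width: 0.0221
```

Call:
{"fn": "carry_out", "kwargs": {
  "commands": [1,1,-4,0,0,0,0,1,3,-12,0,0,0,0.05,1,5,-20,0,0,0,0.1,1,8,-28,0,0,0,0.15,1,9.5,-36,0,0,0,0.15,1,10.5,-40.4,0,0,0,0.15,1,10.5,-40.4,0,0,0,0.15,1,10.5,-40.4,0,0,0,0.15,1,10.5,-40.4,0,0,0,0.15,1,10.5,-40.4,0,0,0,0.15,1,10.5,-40.4,0,0,0,0.15,1,10.5,-40.4,0,0,0,0.15]
}}

```text
time_s: 5.02
ee_pos: [0.6011, -0.1268, 0.1556]
eef_rot: [3.139, -0.006, 1.11]
force: [-0.4, 0.8, -0.5]
grip_width: 0.0218
```

Run:
```python
from h import *
o=ctrl.get_obs(); T=o['ee_pos']; print(T,o['eef_rot'],o['force'],o['grip_width'])
p,d=viewer.camera('side')
L,U=320,170
im=cv2.resize(p[U:U+150,L:L+100],None,fx=4,fy=4,interpolation=cv2.INTER_CUBIC)
pt,dt=viewer.camera('top'); it=cv2.resize(pt[150:245,310:410],None,fx=4,fy=4,interpolation=cv2.INTER_CUBIC)
out=np.zeros((600,800,3),np.uint8); out[:,:400]=im; out[:380,400:]=it
print('pred tip side',(proj('side',T+[0,0,-.044])-[L,U])*4, 'eye',(proj('side',[.6013,-.1246,.05])-[L,U])*4)
cv2.imwrite('pics/s2.png',out)
```

```text
[ 0.60112087 -0.12682583  0.15559968] [ 3.13921836 -0.00622483  1.10979648] [-0.40453546  0.81495593 -0.47055509] 0.021775422613188034
pred tip side [[252.4498159 348.0552083]] eye [[241.80746561 428.47657639]]
```

View pics/s2.png

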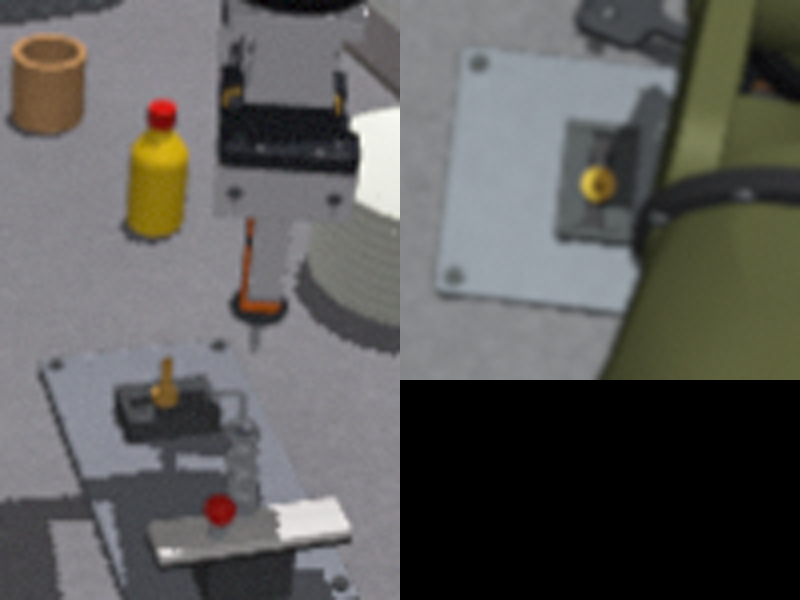

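Call:
{"fn": "carry_out", "kwargs": {
  "commands": [1,0.0,0.2,0,0,0,0,1,0.0,0.2,-2,0,0,0,1,0.0,0.2,-4,0,0,0,1,0.0,0.2,-5.5,0,0,0,1,0.0,0.2,-5.5,0,0,0,1,0.0,0.2,-5.5,0,0,0]
}}

```text
time_s: 5.62
ee_pos: [0.6009, -0.1211, 0.1012]
eef_rot: [3.14, -0.006, 1.114]
force: [-0.2, 0.0, -1.3]
grip_width: 0.0216
```

Run:
```python
from h import *
o=ctrl.get_obs(); T=o['ee_pos']; print(T,o['force'])
p,d=viewer.camera('side')
L,U=350,235
cv2.imwrite('pics/s3.png',cv2.resize(p[U:U+75,L:L+60],None,fx=8,fy=8,interpolation=cv2.INTER_CUBIC))
print('pred tip',(proj('side',T+[0,0,-.044])-[L,U])*8, 'eye',(proj('side',[.6013,-.1246,.05])-[L,U])*8,(proj('side',[.6013,-.1246,.05])-[L,U])*8-(proj('side',[.6113,-.1246,.05])-[L,U])*8)
```

```text
[ 0.60094219 -0.12107441  0.10116278] [-0.20201953  0.04159468 -1.31416256]
pred tip [[239.35588357 311.45331751]] eye [[243.61493122 336.95315278]] [[-30.16280036   7.15766553]]
```

View pics/s3.png

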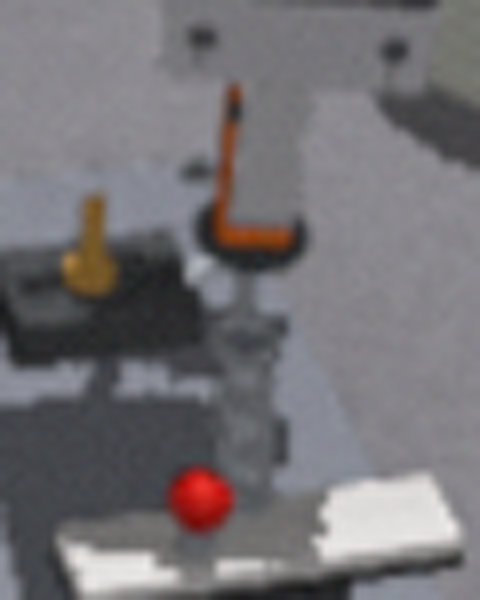

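Call:
{"fn": "carry_out", "kwargs": {
  "commands": [1,0.1,-0.35,0,0,0,0,1,0.1,-0.35,0,0,0,0,1,0.1,-0.35,0,0,0,0,1,0.1,-0.35,-0.3,0,0,0,1,0.1,-0.35,-0.6,0,0,0,1,0.1,-0.35,-0.9,0,0,0,1,0.1,-0.35,-0.9,0,0,0]
}}

```text
time_s: 6.25
ee_pos: [0.6021, -0.1249, 0.0922]
eef_rot: [3.139, -0.006, 1.114]
force: [-1.2, 0.1, -0.9]
grip_width: 0.0216
```

Call:
{"fn": "carry_out", "kwargs": {
  "commands": [1,0,0,-0.3,0,0,0,1,0,0,-0.6,0,0,0,1,0,0,-0.9,0,0,0,1,0,0,-1.2,0,0,0,1,0,0,-1.2,0,0,0,1,0,0,-1.2,0,0,0]
}}

```text
time_s: 6.75
ee_pos: [0.602, -0.1249, 0.08]
eef_rot: [3.14, -0.006, 1.114]
force: [-0.1, -0.3, -0.6]
grip_width: 0.022
```

Call:
{"fn": "carry_out", "kwargs": {
  "commands": [1,0.13,0.27,0,0,0,0,1,0.27,0.54,0,0,0,0,1,0.4,0.81,0,0,0,0,1,0.53,1.08,0,0,0,0,1,0.53,1.08,0,0,0,0,1,0.53,1.08,0,0,0,0]
}}

```text
time_s: 7.25
ee_pos: [0.6073, -0.114, 0.0801]
eef_rot: [3.14, -0.006, 1.114]
force: [-2.1, -3.8, -0.5]
grip_width: 0.0218
```

Run:
```python
from h import *
o=ctrl.get_obs(); T=o['ee_pos']; print(T,o['force'],o['moment'])
p,d=viewer.camera('side');p0=cv2.imread('pics/side0.png')
L,U=340,245
a=[cv2.resize(q[U:U+60,L:L+50],None,fx=8,fy=8,interpolation=cv2.INTER_CUBIC) for q in (p0,p)]
cv2.imwrite('pics/s4.png',np.hstack(a))
```

```text
[ 0.60732442 -0.11404373  0.08007137] [-2.10230399 -3.75700954 -0.52776432] [-0.85310609  0.32614345 -0.04798447]
```

View pics/s4.png

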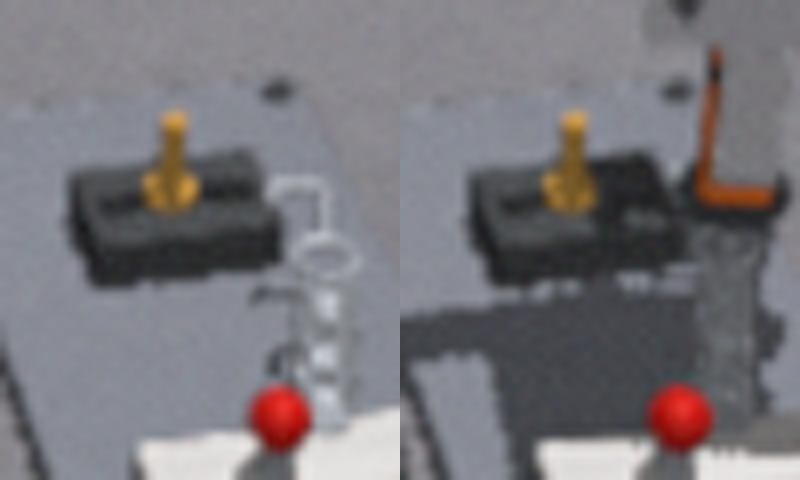

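The pin is in the eye: the 4.3 N pull matches about 9 mm of stretch, and the spring has visibly moved. At this swing the lip is well clear of the post, so I'll stretch straight to about 43 mm.

Call:
{"fn": "carry_out", "kwargs": {
  "commands": [1,0.16,0.31,0,0,0,0,1,0.31,0.62,0,0,0,0,1,0.47,0.93,0,0,0,0,1,0.62,1.24,0,0,0,0,1,0.78,1.55,0,0,0,0,1,0.94,1.87,0,0,0,0,1,1.09,2.18,0,0,0,0,1,1.25,2.49,0,0,0,0,1,1.35,2.7,0,0,0,0,1,1.45,2.9,0,0,0,0,1,1.45,2.9,0,0,0,0,1,1.45,2.9,0,0,0,0]
}}

```text
time_s: 8.3
ee_pos: [0.6214, -0.0858, 0.0799]
eef_rot: [3.14, -0.004, 1.114]
force: [-5.5, -9.9, -0.2]
grip_width: 0.0219
```

```bash
cat > s.py <<'E'
from h import *
S=np.array([.5642,-.2]); yaw=np.radians(82.3)
o=ctrl.get_obs(); T=o['ee_pos'];F=o['force']; v=T[:2]-S; r=np.linalg.norm(v);u=v/r;n=np.array([-u[1],u[0]])
print(T.round(4),F.round(2),o['moment'].round(2),o['eef_rot'].round(3),'r',r.round(4),'s',r-.088,'swing',np.arctan2(v[1],v[0])-yaw,'Frad',F[:2]@u,'Fside',F[:2]@n,'s by F',(np.linalg.norm(F[:2]@u)-2.5)/.2)
E
python3 s.py
```

```text
[ 0.6214 -0.0858  0.0799] [-5.46 -9.86 -0.21] [-2.09  1.04  0.04] [ 3.14  -0.004  1.114] r 0.1277 s 0.03971360674102142 swing -0.3301937331147573 Frad -11.263220952738935 Fside 0.4637483073301073 s by F 43.816104763694675
```

Run:
```python
from h import *
A=[]
for k in range(12): viewer.camera('top'); o=ctrl.get_obs(); A.append(np.r_[o['force'],o['ee_pos']])
A=np.array(A);print(A.mean(0).round(4),A.std(0).round(4), np.linalg.norm(A.mean(0)[:2]))
```

```text
[-4.5067 -9.0097 -0.4088  0.6214 -0.0859  0.0799] [0.2509 0.651  0.6209 0.     0.     0.    ] 10.073984728549204
```

```bash
cat > arc.py <<'E'
import sys
from h import *
S=np.array([.5642,-.2]); yaw=np.radians(82.3)
r=float(sys.argv[1]); T=ctrl.get_obs()['ee_pos'][:2]
for a in map(float,sys.argv[2:]): print(a,(100*(S+r*np.array([np.cos(yaw+a),np.sin(yaw+a)])-T)).round(2))
E
python3 arc.py .1312 -.33 -.3 -.27 -.24 -.21 -.18 -.15 -.12
```

```text
-0.33 [0.16 0.33]
-0.3 [-0.19  0.5 ]
-0.27 [-0.55  0.66]
-0.24 [-0.92  0.81]
-0.21 [-1.28  0.94]
-0.18 [-1.66  1.07]
-0.15 [-2.03  1.19]
-0.12 [-2.41  1.29]
```

Call:
{"fn": "carry_out", "kwargs": {
  "commands": [1,0.16,0.33,0,0,0,0,1,0.16,0.33,0,0,0,0,1,-0.19,0.5,0,0,0,0,1,-0.55,0.66,0,0,0,0,1,-0.92,0.81,0,0,0,0,1,-1.28,0.94,0,0,0,0,1,-1.66,1.07,0,0,0,0,1,-2.03,1.19,0,0,0,0,1,-2.41,1.29,0,0,0,0,1,-2.41,1.29,0,0,0,0,1,-2.41,1.29,0,0,0,0]
}}

```text
time_s: 9.82
ee_pos: [0.597, -0.0739, 0.08]
eef_rot: [3.14, -0.003, 1.114]
force: [-2.5, -9.8, -1.0]
grip_width: 0.0217
```

```bash
cat > s.py <<'E'
from h import *
S=np.array([.5642,-.2]); yaw=np.radians(82.3)
A=[]
for k in range(6): p,d=viewer.camera('side'); o=ctrl.get_obs(); A.append(np.r_[o['force'],o['ee_pos']])
A=np.array(A).mean(0);F=A[:3];T=A[3:]; v=T[:2]-S; r=np.linalg.norm(v);u=v/r;n=np.array([-u[1],u[0]])
print(o['time_s'],T.round(4),F.round(2),'r',r.round(4),'s',(r-.088).round(4),'swing',(np.arctan2(v[1],v[0])-yaw).round(4),'Frad',F[:2]@u,'Fside',F[:2]@n,'sF',(-F[:2]@u-2.5)/.2)
E
python3 s.py; python3 arc.py .1312 -.1 -.08 -.06 -.05 -.04 -.03 -.02 -.01 0 .01 .02 .03 .04
```

```text
10.1167 [ 0.5971 -0.074   0.08  ] [ -2.98 -10.16  -0.8 ] r 0.1303 s 0.0423 swing -0.121 Frad -10.582593062132338 Fside 0.3175101596333559 sF 40.41296531066168
-0.1 [-0.25  0.16]
-0.08 [-0.5   0.22]
-0.06 [-0.76  0.27]
-0.05 [-0.89  0.29]
-0.04 [-1.02  0.32]
-0.03 [-1.15  0.34]
-0.02 [-1.28  0.36]
-0.01 [-1.41  0.38]
0.0 [-1.54  0.4 ]
0.01 [-1.67  0.41]
0.02 [-1.8   0.43]
0.03 [-1.93  0.44]
0.04 [-2.06  0.46]
```

Call:
{"fn": "carry_out", "kwargs": {
  "commands": [1,0,0.2,0,0,0,0,1,-0.13,0.24,0,0,0,0,1,-0.25,0.28,0,0,0,0,1,-0.38,0.32,0,0,0,0,1,-0.5,0.35,0,0,0,0,1,-0.63,0.38,0,0,0,0,1,-0.7,0.4,0,0,0,0,1,-0.7,0.4,0,0,0,0]
}}

```text
time_s: 10.78
ee_pos: [0.5901, -0.0709, 0.0801]
eef_rot: [3.139, -0.001, 1.114]
force: [-2.5, -11.1, -0.8]
grip_width: 0.0214
```

```bash
python3 s.py;  python3 arc.py .1322 -.05 -.04 -.03 -.02 -.01 0 .01 .02 .03 .04
```

```text
11.0833 [ 0.5901 -0.0709  0.0801] [ -2.29 -10.92  -0.77] r 0.1317 s 0.0437 swing -0.0635 Frad -11.158679004364389 Fside 0.0979460538636516 sF 43.293395021821944
-0.05 [-0.17  0.08]
-0.04 [-0.3   0.11]
-0.03 [-0.43  0.13]
-0.02 [-0.56  0.15]
-0.01 [-0.69  0.17]
0.0 [-0.82  0.19]
0.01 [-0.95  0.21]
0.02 [-1.08  0.22]
0.03 [-1.21  0.24]
0.04 [-1.35  0.25]
```

Call:
{"fn": "carry_out", "kwargs": {
  "commands": [1,-0.1,0.03,0,0,0,0,1,-0.2,0.06,0,0,0,0,1,-0.3,0.08,0,0,0,0,1,-0.4,0.1,0,0,0,0,1,-0.4,0.1,0,0,0,0]
}}

```text
time_s: 11.5
ee_pos: [0.586, -0.0708, 0.0801]
eef_rot: [3.138, 0.0, 1.114]
force: [-1.5, -11.6, -1.7]
grip_width: 0.0218
```

```bash
python3 s.py
```

```text
11.8 [ 0.5861 -0.0708  0.0801] [ -2.11 -10.6   -1.16] r 0.131 s 0.043 swing -0.0336 Frad -10.805828160490512 Fside 0.3054287819329844 sF 41.52914080245255
```

Call:
{"fn": "carry_out", "kwargs": {
  "commands": [1,-0.07,0.03,0,0,0,0,1,-0.14,0.06,0,0,0,0,1,-0.2,0.08,0,0,0,0,1,-0.2,0.08,0,0,0,0]
}}

```text
time_s: 12.13
ee_pos: [0.5847, -0.0712, 0.0804]
eef_rot: [3.136, 0.002, 1.113]
force: [1.9, -12.2, -3.7]
grip_width: 0.0215
```

```bash
python3 s.py
```

```text
12.4333 [ 0.5846 -0.0712  0.0803] [  1.21 -12.08  -2.6 ] r 0.1304 s 0.0424 swing -0.0231 Frad -11.743439530624661 Fside -3.0946036430881336 sF 46.2171976531233
```

Call:
{"fn": "carry_out", "kwargs": {
  "commands": [1,-0.05,0.01,0,0,0,0,1,-0.1,0.02,0,0,0,0,1,-0.15,0.02,0,0,0,0,1,-0.15,0.02,0,0,0,0]
}}

```text
time_s: 12.77
ee_pos: [0.584, -0.0721, 0.0806]
eef_rot: [3.133, 0.002, 1.113]
force: [2.8, -11.1, -3.9]
grip_width: 0.0219
```

```bash
python3 s.py
```

```text
13.0667 [ 0.584  -0.0721  0.0806] [  3.39 -10.79  -3.79] r 0.1294 s 0.0414 swing -0.0192 Frad -10.148437135160853 Fside -5.005040047264719 sF 38.24218567580426
```

Contact felt at swing about -0.029: the side force rose to 3 N, then 5 N, and camera geometry puts it within about 2-3 mm of where the shank should meet the post. I'll back off about 1.5 mm and ease the spring back radially.

```bash
for r in .131 .129 .127 .125 .123 .121 .119 .1175; do python3 arc.py $r -.034; done
```

```text
-0.034 [0.21 0.12]
-0.034 [ 0.18 -0.07]
-0.034 [ 0.15 -0.27]
-0.034 [ 0.11 -0.47]
-0.034 [ 0.08 -0.67]
-0.034 [ 0.05 -0.86]
-0.034 [ 0.01 -1.06]
-0.034 [-0.01 -1.21]
```

Call:
{"fn": "carry_out", "kwargs": {
  "commands": [1,0.1,0.06,0,0,0,0,1,0.21,0.12,0,0,0,0,1,0.21,0.12,0,0,0,0,1,0.21,0.12,0,0,0,0]
}}

```text
time_s: 13.4
ee_pos: [0.5861, -0.0717, 0.0805]
eef_rot: [3.132, 0.004, 1.113]
force: [-1.4, -10.7, -2.0]
grip_width: 0.0216
```

```bash
python3 s.py;  for r in .129 .127 .125 .123; do python3 arc.py $r -.034; done
```

```text
13.7 [ 0.5861 -0.0718  0.0805] [ -1.52 -10.14  -2.8 ] r 0.1301 s 0.0421 swing -0.0345 Frad -10.255376314575912 Fside -0.20388373674204768 sF 38.77688157287956
-0.034 [-0.02 -0.11]
-0.034 [-0.06 -0.3 ]
-0.034 [-0.09 -0.5 ]
-0.034 [-0.12 -0.7 ]
```

Call:
{"fn": "carry_out", "kwargs": {
  "commands": [1,-0.02,-0.11,0,0,0,0,1,-0.04,-0.2,0,0,0,0,1,-0.06,-0.3,0,0,0,0,1,-0.08,-0.4,0,0,0,0,1,-0.09,-0.5,0,0,0,0,1,-0.12,-0.7,0,0,0,0,1,-0.12,-0.7,0,0,0,0]
}}

```text
time_s: 14.28
ee_pos: [0.5848, -0.0797, 0.0804]
eef_rot: [3.132, 0.005, 1.113]
force: [-1.7, -8.5, -2.5]
grip_width: 0.0215
```

```bash
python3 s.py;  for r in .121 .119 .117 .115; do python3 arc.py $r -.033; done
```

```text
14.5833 [ 0.5848 -0.0795  0.0804] [-1.9  -8.9  -2.35] r 0.1223 s 0.0343 swing -0.0349 Frad -9.087728997857296 Fside 0.3700617412421383 sF 32.93864498928647
-0.033 [-0.05 -0.13]
-0.033 [-0.08 -0.32]
-0.033 [-0.11 -0.52]
-0.033 [-0.15 -0.72]
```

Call:
{"fn": "carry_out", "kwargs": {
  "commands": [1,-0.04,-0.1,0,0,0,0,1,-0.06,-0.2,0,0,0,0,1,-0.08,-0.32,0,0,0,0,1,-0.09,-0.42,0,0,0,0,1,-0.11,-0.52,0,0,0,0,1,-0.11,-0.52,0,0,0,0]
}}

```text
time_s: 15.08
ee_pos: [0.5838, -0.0843, 0.0805]
eef_rot: [3.132, 0.005, 1.113]
force: [0.3, 0.1, -1.6]
grip_width: 0.0218
```

```bash
python3 s.py;  for r in .115 .114 .113 .112; do python3 arc.py $r -.033; done
```

```text
15.3833 [ 0.5838 -0.0843  0.0804] [ 0.    0.05 -1.18] r 0.1173 s 0.0293 swing -0.0334 Frad 0.05100571698170548 Fside 0.005992065821316741 sF -12.755028584908526
-0.033 [-0.04 -0.22]
-0.033 [-0.06 -0.32]
-0.033 [-0.07 -0.42]
-0.033 [-0.09 -0.51]
```

The pull dropped to zero at about 30 mm, so the hook hangs on the post. I'll centre the pin in the eye and lift straight out.

Call:
{"fn": "carry_out", "kwargs": {
  "commands": [1,-0.02,-0.1,0,0,0,0,1,-0.05,-0.22,0,0,0,0,1,-0.05,-0.22,0,0,0,0,1,-0.05,-0.22,0.2,0,0,0,1,-0.05,-0.22,0.4,0,0,0,1,-0.05,-0.22,0.6,0,0,0]
}}

```text
time_s: 15.88
ee_pos: [0.5833, -0.0867, 0.0867]
eef_rot: [3.132, 0.005, 1.113]
force: [-0.0, -0.6, -0.6]
grip_width: 0.0215
```

Call:
{"fn": "carry_out", "kwargs": {
  "commands": [1,0,0,0.4,0,0,0,1,0,0,0.8,0,0,0,1,0,0,1.2,0,0,0,1,0,0,1.8,0,0,0,1,0,0,3,0,0,0,1,0,0,5,0,0,0,1,0,0,7,0,0,0,1,0,0,7,0,0,0]
}}

```text
time_s: 16.55
ee_pos: [0.5849, -0.0869, 0.1616]
eef_rot: [3.126, 0.003, 1.113]
force: [1.1, -0.4, -0.7]
grip_width: 0.0215
```

Run:
```python
from h import *
o=ctrl.get_obs(); T=o['ee_pos']; print(T,o['eef_rot'],o['force'],o['moment'])
p,d=viewer.camera('side')
L,U=330,200
print('pred tip',(proj('side',T+[0,0,-.044])-[L,U])*7)
cv2.imwrite('pics/s5.png',cv2.resize(p[U:U+85,L:L+85],None,fx=7,fy=7,interpolation=cv2.INTER_CUBIC))
```

```text
[ 0.58488067 -0.08693912  0.16158911] [3.12552753 0.00343324 1.11307514] [ 1.06425365 -0.42068012 -0.67319372] [-0.02877702 -0.03258347  0.02101893]
pred tip [[276.56708028 326.87281451]]
```

View pics/s5.png

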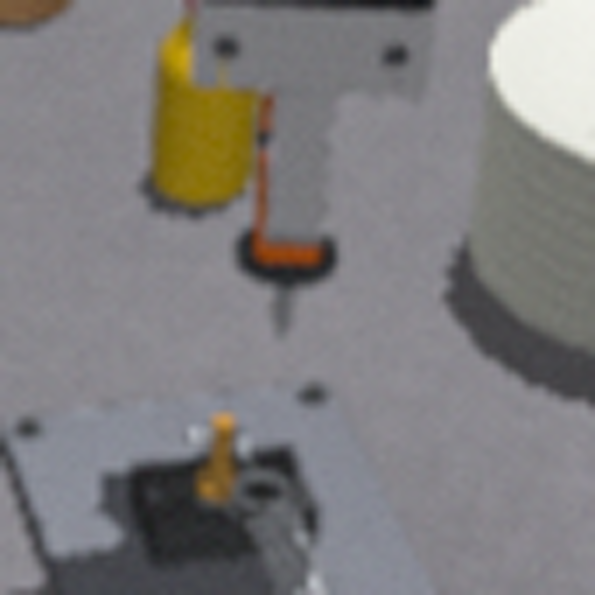

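The hook encircles the post at (220,430) with the eye beside it, and the pin has come out clean with its tip at (280,335). Back to the block at (0.495, 0.278).

Call:
{"fn": "carry_out", "kwargs": {
  "commands": [1,-1,4,0,0,0,0,1,-3,12,0,0,0,-0.05,1,-5,20,0,0,0,-0.1,1,-7,28,0,0,0,-0.15,1,-8,33,0,0,0,-0.15,1,-9,36.5,0,0,0,-0.15,1,-9,36.5,0,0,0,-0.15,1,-9,36.5,0,0,0,-0.15,1,-9,36.5,0,0,0,-0.15,1,-9,36.5,0,0,0,-0.15,1,-9,36.5,0,0,0,-0.15,1,-9,36.5,0,0,0,-0.15]
}}

```text
time_s: 17.6
ee_pos: [0.494, 0.2777, 0.1584]
eef_rot: [3.128, 0.005, 0.964]
force: [0.6, -0.5, -0.9]
grip_width: 0.0217
```

Run:
```python
from h import *
import cv2
o=ctrl.get_obs(); T=o['ee_pos']; print(T,o['eef_rot'])
Rm=cv2.Rodrigues
from scipy.spatial.transform import Rotation as Ro
a=Ro.from_euler('xyz',o['eef_rot']);b=Ro.from_euler('xyz',[np.pi,0,.963]);print('turn',(b*a.inv()).as_rotvec().round(3), 'd',(100*(np.array([.4952,.2783,.054])-T)).round(2))
p,d=viewer.camera('top')
for r in nets.silhouettes('top','spring')[:1]: print('spring',r['confidence'],r['extent'])
q,_=viewer.camera('side'); L,U=255,155
X=T+a.apply([0,0,.044]); print('tip',(proj('side',X)-[L,U])*7,'hole',(proj('side',[.4951,.2783,.04])-[L,U])*7)
A=cv2.resize(q[U:U+80,L:L+57],None,fx=7,fy=7,interpolation=cv2.INTER_CUBIC)
B=cv2.resize(p[165:225,335:435],None,fx=4,fy=4,interpolation=cv2.INTER_CUBIC)
o=np.zeros((560,800,3),np.uint8);o[:,:399]=A;o[:240,400:]=B;cv2.imwrite('pics/s6.png',o)
```

```text
[0.49399475 0.27770596 0.15836398] [3.12817175 0.00521761 0.96352382]
turn [ 0.012  0.008 -0.001] d [  0.12   0.06 -10.44]
spring 0.83 [353.4, 191.1, 428.0, 204.4]
tip [[230.82508304 208.10396189]] hole [[237.26971123 360.37062908]]
```

View pics/s6.png

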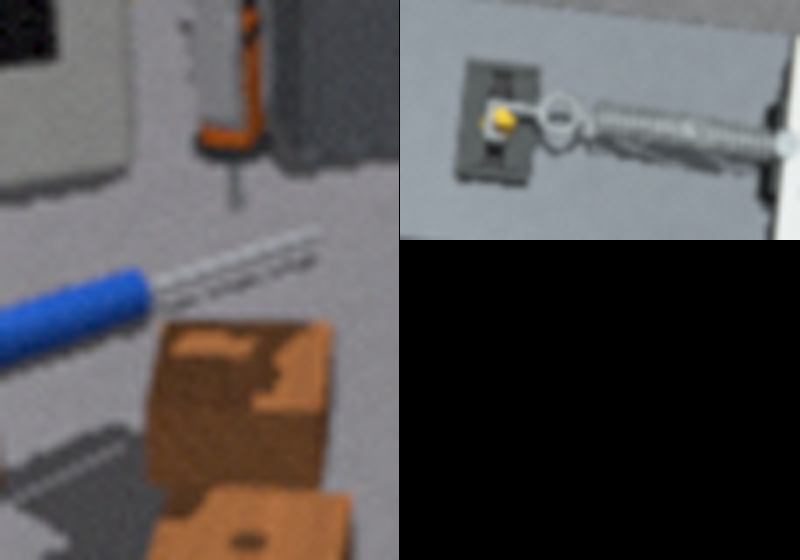

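Call:
{"fn": "carry_out", "kwargs": {
  "commands": [1,0.05,0.06,0,0.012,0.008,0,1,0.05,0.06,-2,0.012,0.008,0,1,0.05,0.06,-4,0.012,0.008,0,1,0.05,0.06,-6,0.012,0.008,0,1,0.05,0.06,-7,0.012,0.008,0,1,0.05,0.06,-7.5,0.012,0.008,0,1,0.05,0.06,-8,0.012,0.008,0,1,0.05,0.06,-8,0.012,0.008,0]
}}

```text
time_s: 18.42
ee_pos: [0.4953, 0.2772, 0.0788]
eef_rot: [3.141, -0.001, 0.961]
force: [-0.2, -0.4, -2.3]
grip_width: 0.0217
```

Run:
```python
from h import *
o=ctrl.get_obs();print(o['ee_pos'].round(4),o['eef_rot'].round(3),o['force'].round(2))
```

```text
[0.4953 0.2772 0.0788] [ 3.141e+00 -1.000e-03  9.610e-01] [-0.15 -0.39 -2.35]
```

Call:
{"fn": "carry_out", "kwargs": {
  "commands": [1,0,0.05,-0.5,0,0,0,1,0,0.05,-1,0,0,0,1,0,0.05,-1.5,0,0,0,1,0,0.05,-2,0,0,0,1,0,0.05,-2.3,0,0,0,1,0,0.05,-2.3,0,0,0,1,0,0.05,-2.3,0,0,0]
}}

```text
time_s: 19.0
ee_pos: [0.4953, 0.2778, 0.0557]
eef_rot: [3.141, -0.001, 0.961]
force: [-0.1, -0.2, -1.0]
grip_width: 0.0219
```

Call:
{"fn": "carry_out", "kwargs": {
  "commands": [1,0,0,-0.1,0,0,0,1,0,0,-0.15,0,0,0,1,0,0,-0.2,0,0,0,1,0,0,-0.2,0,0,0]
}}

```text
time_s: 19.33
ee_pos: [0.4955, 0.2779, 0.0552]
eef_rot: [3.141, -0.001, 0.961]
force: [-6.4, -3.6, 16.4]
grip_width: 0.0218
```

Call:
{"fn": "carry_out", "kwargs": {
  "commands": [1,0,0,0.03,0,0,0,1,0,0,0.03,0,0,0,0.3,0,0,0.03,0,0,0,0.3,0,0,0.03,0,0,0,0.3,0,0,0.03,0,0,0,-1,0,0,0.03,0,0,0,-1,0,0,0.03,0,0,0,-1,0,0,0.03,0,0,0,-1,0,0,0.03,0,0,0,-1,0,0,0.03,0,0,0,-1,0,0,0.03,0,0,0]
}}

```text
time_s: 20.25
ee_pos: [0.4955, 0.2779, 0.0555]
eef_rot: [3.141, -0.001, 0.961]
force: [0.2, 0.9, -0.7]
grip_width: 0.0696
```

Call:
{"fn": "carry_out", "kwargs": {
  "commands": [-1,0,0,0.5,0,0,0,-1,0,0,2,0,0,0,-1,0,0,4,0,0,0,-1,0,0,7,0,0,0,-1,0,0,10,0,0,0,-1,0,0,13,0,0,0,-1,-4,4,15,0,0,0,-1,-8,8,15,0,0,0,-1,-12,12,15,0,0,0,-1,-15,15,15,0,0,0,-1,-15,15,15,0,0,0,-1,-15,15,15,0,0,0]
}}

```text
time_s: 21.25
ee_pos: [0.3415, 0.4312, 0.2062]
eef_rot: [-3.141, -0.002, 0.965]
force: [0.7, -0.1, -0.4]
grip_width: 0.0942
```

Run:
```python
from h import *
o=ctrl.get_obs();print(o['ee_pos'],o['time_s'],o['grip_width'],o['force'])
p,d=viewer.camera('top');q,_=viewer.camera('side')
M=np.zeros((480,640),bool);M[212:272,165:228]=1;X=cloud('top',d,M);h=X[X[:,2]>.09]
print('handle',len(h),np.median(h,0),cv2.minAreaRect(h[:,:2].astype(np.float32)), 'collar z',np.percentile(X[(X[:,2]>.042)&(X[:,2]<.05)][:,2],[10,50,90]))
A=cv2.resize(p[205:275,160:230],None,fx=5,fy=5,interpolation=cv2.INTER_CUBIC)
C=cv2.resize(q[180:235,260:325],None,fx=6,fy=6,interpolation=cv2.INTER_CUBIC)
B=cv2.resize(p[150:245,310:455],None,fx=2.7,fy=2.7,interpolation=cv2.INTER_CUBIC)
o=np.zeros((600,750,3),np.uint8);o[:350,:350]=A;o[:330,360:750]=C;o[350:350+250,:B.shape[1]]=B[:250];cv2.imwrite('pics/s7.png',o)
```

```text
[0.3415043  0.43116883 0.20619094] 21.25 0.09423882695076496 [ 0.7263129  -0.10694845 -0.44003762]
handle 151 [0.49483876 0.2769975  0.09794601] ((0.4957113564014435, 0.2778564393520355), (0.023281078785657883, 0.022607380524277687), 56.00748825073242) collar z [0.0422736  0.04310935 0.04561251]
```

View pics/s7.png

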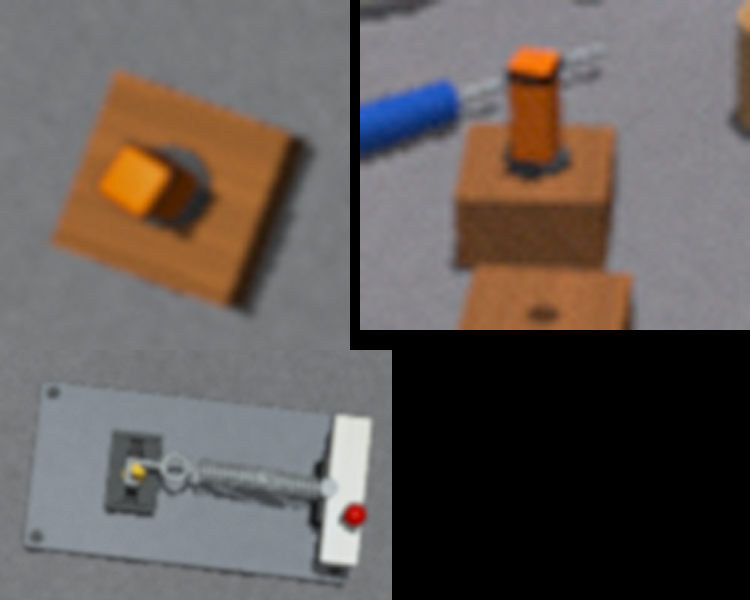

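The puller stands upright in its block, with its handle top at 98 mm as at the start. The hook hangs on the post, and the arm is clear. Handing in.

```bash
python3 -c "
from station import ticket
print(ticket.hand_in())"
```

```text
the job is handed in; nothing more can be done
None
```

The return spring now hangs on the brass post, the puller is back in its block, and the job is handed in at about 21 s of the 72 s allowed.

- **Block chosen:** I took the puller from the block farthest from the robot, about 0.56 m from its base.
- **Stretching:** With the pin in the eye, I stretched the spring to about 43 mm, swung far enough aside that the lip cleared the post.
- **Finding the post:** I brought the hook sideways until it met the post. The side force rose to 3 N, then to 5 N on one further small step, and I backed off about 2 mm before easing the spring back.
- **Hanging:** The pull fell to zero at about 30 mm of stretch, which is where the hook should hang. I then centred the pin in the eye and lifted it straight out.
- **Putting back:** The collar met the block top with a brief push of about 16 N before I eased up and let go.

**Last checks:**
- The pictures show the hook round the post and the puller upright in its block. Its handle top is 98 mm above the table, as at the start, and within about 1 mm of its first place.
- The arm is clear with the gripper open.
- I did not re-measure the bystanders. The ones in the pictures taken along the way looked undisturbed, but the dish and wrench were in none of the later ones.

**Disagreements:**
- Stretch by force and by arm position differed by up to about 4 mm, because the force readings are noisy.
- The hook met the post about 3 mm sooner than the camera estimate.

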